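# Roll the golf ball back onto its brass disc inside the sealed picture case

## Robot

A 6-joint arm with a two-finger parallel gripper is mounted at the origin on the work surface. World frame = base frame: x ahead of the robot, y to its left, z up, the work surface at z = 0. Lengths are in m, angles in rad, forces in N, time in s.
With the tool pointing down it reaches from about 0.35 to 0.875 m from the base axis. Payload 15.5 kg.
Tool frame: the origin (TCP) lies between the finger pads, 19 mm behind the fingertips; this is the grasp point; z points along the fingers, y is the line along which they close (so a half turn about z gives the same grasp; the last joint's range is limited). The gripper opens to 85 mm and grips with 20 to 120 N. Pads are 22 mm wide; open, the fingers measure 114 mm over their backs; the gripper's body (76 mm by 85 mm) begins 54 mm behind the grasp point. The pads swing forward as they close: fully open they stand 13 mm farther back than shut.
Start: joints at [1.23, 0.494, 1.345, -0, 1.302, -0.096], TCP at [0.152, 0.606, 0.25] pointing down, gripper open.
Joint ranges: [-2.91, 2.91], [-0.82, 2.16], [0.22, 2.67], [-1.22, 4.37], [0.12, 2.79], [-3.08, 3.08]. Speed limits (rad/s): [1.89, 1.89, 2.57, 3.01, 3.01, 3.01].

## Interface

Orientations are given as [roll, pitch, yaw] about the fixed x, y, z axes, in that order (R = Rz(yaw) Ry(pitch) Rx(roll)).
In Python, from rig import bot gives the robot as it stands. The module is installed in compiled form; this text tells all that it offers.
- The arm moves only by the tool drive_tool, never from a script. Its argument "motion" is text: rows parted by semicolons, each of 7 numbers parted by spaces: the shift along the tool's x, y, z each as a share of 20 mm, from -1 to 1, then the turn, a rotation vector about the tool's x, y, z each as a share of 0.08 rad, from -1 to 1, then the opening, from 0 (shut) to 1 (fully open). In form: dx dy dz rx ry rz grip; .... A call has 1 to 8 rows; each row shifts and turns the commanded pose from where the row before left it, along the tool's axes as they then stand; what a row does not reach is not made up. A row lasts 1/12 s, in which the tool goes at most 41.7 mm and 7.16 degrees, less where a joint would pass 70% of its speed; a pose out of reach is approached as far as the arm can. A call with a number of a shift or a turn outside -1 to 1 is refused whole. A call with a gripper value outside its range is refused whole. The fingers move at their own pace and stop on an object; "squeeze" is the grip in N (left out, the last holds). Time passes only in rows, so rows that do not move let the fingers close. It gives the time, the measured TCP pose, the force, the opening and the grip force at its end, in the units of the state.
- bot.sense(): the state, without advancing time (a new reading comes with each control period).
- bot.snapshot(name): name is "side" or "top"; returns a dict with "color" (420x560x3 uint8, red, green, blue), "depth" (420x560 float32, m along the optical axis (not along the pixel's ray), 0 where there is no reading), "intrinsics" (3x3 intrinsics, pixels), "rvec" (rotation vector, rad) and "tvec" (3), from world to camera coordinates, as OpenCV has them. Camera axes: x right, y down, z forward; pixel columns grow to the right and rows downward; lengths in m; the calibration is good to about 2 mm. A picture is of the moment at which its call begins.
- bot.finish_job(): hands the job in; it is judged then, once.
Trained networks look in a picture, given as the dict that the camera call returned (one of the last four; its "shot" number tells which), for a name from the list of things; names that differ only in an ending like _2 or _b are one class to them, and where a whole thing is asked for, a point or a joint stands for the part that bears it (a point fixed in the world has none). Each returns a list of dicts, best first, with "conf" (0 to 1); they miss things now and then, are a little off and sometimes report something else, mostly with a low value. They report only what shows in the picture. A call takes as long as a camera call.
- bot.silhouettes(picture, label): "pixels" (420x560 bool, what is visible of it) and "xy" ([column, row] in pixels, amid what is visible of it).
The state is a dict: "clock": time; "joint_pos": joint angles; "dq": joint speeds; "joint_efforts": joint torques, N m; "position": TCP position; "tcp_rot": TCP orientation; "ft_force": force on the tool from outside, world axes, zero at the start; "wrist_torque": the same for the moment, N m; "gripper_width": finger opening in m; "grip_force": force on a finger pad.
Only numpy, scipy, OpenCV 4.12 (cv2) and the standard library are available. Lean on these libraries where they do the work, as an engineer would, in place of code of your own. Each camera call takes 0.05 s, during which the arm holds its last target. There are 200 camera calls.

## Task

The golf ball sealed inside the long clear acrylic picture case has rolled away from the brass disc let into the case's floor. Lift the case off the mantelpiece and, while you hold it in the air, tip it end to end by small amounts until the ball has come to rest on the brass disc and has stayed there, still, for two seconds; then set the case down flat and centred along the two cork coasters with the ball still on the disc, and let go. Never tip the case steeply, do not let the ball knock hard against the ends of the case, and leave the planter and the bottle stopper where they stand.

Things in the scene. Friction and masses are not known exactly. Their poses are not given: they have to be found in the camera images.
- mantel: Narrow pine mantel board, 285 x 1420 x 30 mm, fixed, its length along world y. Origin: centre of its underside at z = 0, so its top lies 30 mm above the work surface. Everything else stands on it.
- case: Long closed clear acrylic box frame, 55 mm wide (own x), 360 long (own y), 80 high (own z up), nominal 0.42 kg, loose, lid screwed shut. Origin: centre of its underside; centre of mass about 37 mm above it. Pine base 14 mm thick, panes and lid 4 mm; inside 47 x 352 x 62 mm, floor flat. A panorama print backs its -x pane. Starts near either end of the mantel, length within 0.25 rad of world y.
- case_disc (a point): Centre of the brass disc, 24 mm across, flush in the case's floor, 60 mm from the middle towards the case's +y end (case frame 0, 0.060, 0.014); axes as the case's. The disc is flat and does not hold the ball. The ball is on it when the point where it touches the floor lies on the disc: ball centre within 12 mm of the disc's centre along the case.
- case_grip (a point): Where to put the TCP to take the case, from above: middle of its length and width, 58 mm above its underside (22 mm below its top); axes as the case's. The fingers close along the case's x, over its 55 mm width.
- ball_center (a point): Centre of the white golf ball inside the case, 42.7 mm in diameter (2 mm of play to each long pane), nominal 0.046 kg. It lies at case z 35.35 mm and can roll along the case's length, 155 mm each way from the middle. It starts 30 to 145 mm from the middle towards the case's -y end. Meeting an end pane at over 0.25 m/s is a hard knock.
- ball (a joint): The ball's place along the case in m from the disc's centre: 0 on the disc, + towards the case's +y end, stopped by the end panes at -0.2146 and +0.0946; starts at rest from -0.205 to -0.09. A tilt of a rad along the case rolls it with about 7.0 x a m/s2 towards the lower end, less a rolling resistance of nominally 0.07 m/s2 (0.05 to 0.10; it stays put below 0.01 rad); other damping is slight.
- coasters: Two round cork coasters, 95 mm across, 8 mm thick, fixed on the mantel, centres 190 mm apart. Origin: midway between them on the mantel's top (z = 0.030); own y runs through both centres; their tops lie at z = 0.038. They lie near either end of the mantel, their line within 0.25 rad of world y. The case goes lengthwise along this line, its middle over the origin, facing either way.
- planter: Matt black ceramic planter with a small plant, 120 mm across, 105 mm high (leaves to about 200 mm), 0.75 kg, near the +y end of the mantel. Bystander. Origin: centre of its underside.
- stopper: Chrome bottle stopper standing on its 42 mm head, 64 mm high, 0.09 kg, towards the -y end of the mantel. Bystander. Origin: centre of its underside.

How it is judged:
By the outcome, as a careful person would: the job done as asked, in the order asked, and still so for the second after the job is handed in, with the robot touching nothing.
It also fails if it takes over 58 s, if anything falls off the work surface, if the arm or the gripper's body presses on something with over 40 N, if the wrist force passes 120 N, or if a joint passes its speed limit or range.

## Working session

There is one attempt and no reset: what is moved stays moved. The work goes in short steps, Python scripts to look and compute and a tool call to move; the robot and the scene stay as the last step left them, time stands still between calls to the robot, and variables do not carry over. Pictures are saved under pics/ and viewed, at most 10 in all, crops included, and the job is handed in when it is done.

Besides the shell and the picture viewer there is one more tool, called after ">>>" as name(argument=value, ...), one argument or row to a line, values as JSON. drive_tool: Moves the arm, as the interface text tells. Shift numbers are shares of 20 mm and turn numbers shares of 0.08 rad, none past 1 either way. Its arguments: {"type":"object","properties":{"motion":{"type":"string"},"squeeze":{"type":"number"}},"required":["motion"]}

```bash
mkdir -p pics; cat > h.py <<'E'
import numpy as np, cv2
from rig import bot
def cam(p):
    R,_=cv2.Rodrigues(np.array(p["rvec"],float)); return R,np.array(p["tvec"],float).ravel(),np.array(p["intrinsics"])
def cloud(p,mask):
    R,t,K=cam(p); v,u=np.nonzero(mask&(p["depth"]>0)); z=p["depth"][v,u]
    c=np.stack([(u-K[0,2])/K[0,0]*z,(v-K[1,2])/K[1,1]*z,z],1); return (c-t)@R
def ray(p,uv,z):
    R,t,K=cam(p); d=R.T@np.linalg.inv(K)@np.array([uv[0],uv[1],1.]); o=-R.T@t
    return o+d*(z-o[2])/d[2]
def proj(p,X):
    R,t,K=cam(p); c=R@np.array(X)+t; c=K@c; return c[:2]/c[2]
E
cat > a.py <<'E'
from h import *
s=bot.sense(); print(s["clock"],s["position"],s["tcp_rot"],s["gripper_width"])
for n in ("top","side"):
    p=bot.snapshot(n); cv2.imwrite(f"pics/{n}0.png",p["color"][:,:,::-1])
    R,t,K=cam(p); print(n,"cam at",(-R.T@t).round(3),"fwd",R[2].round(3),K[0,0])
    for l in ("case","case_disc","case_grip","ball_center","coasters","planter","stopper"):
        for d in bot.silhouettes(p,l)[:2]:
            c=cloud(p,d["pixels"]); print(l,round(d["conf"],2),np.round(d["xy"]),d["pixels"].sum(),np.median(c,0).round(3) if len(c) else "", ray(p,d["xy"],.038).round(3))
E
python3 a.py
```

```text
0.0 [0.15197363 0.60587635 0.24939423] [-3.14033520e+00 -1.12998243e-04  2.89578482e+00] 0.08540117187000228
top cam at [0.339 0.014 1.493] fwd [ 0.139  0.007 -0.99 ] 402.40499078728004
case 0.74 [209. 199.] 2010 [0.589 0.263 0.109] [0.597 0.281 0.038]
case_disc 0.57 [216. 195.] 1950 [0.588 0.254 0.109] [0.611 0.254 0.038]
case_grip 0.84 [211. 200.] 2018 [0.589 0.259 0.109] [0.595 0.271 0.038]
coasters 0.65 [327. 204.] 1019 [ 0.566 -0.153  0.038] [ 0.577 -0.154  0.038]
coasters 0.42 [300. 199.] 24407 [ 0.611 -0.046  0.03 ] [ 0.597 -0.053  0.038]
planter 0.64 [123. 213.] 1200 [0.525 0.539 0.134] [0.547 0.594 0.038]
stopper 0.57 [429. 214.] 119 [ 0.528 -0.519  0.045] [ 0.535 -0.522  0.038]
side cam at [-0.238 -1.032  1.123] fwd [ 0.48   0.619 -0.621] 489.8101572747303
case 0.91 [250. 176.] 2061 [0.583 0.232 0.097] [0.624 0.296 0.038]
case_disc 0.63 [250. 177.] 2128 [0.583 0.23  0.096] [0.62  0.284 0.038]
case_grip 0.94 [250. 174.] 2096 [0.583 0.228 0.096] [0.629 0.305 0.038]
planter 0.8 [196. 138.] 1209 [0.517 0.52  0.127] [0.594 0.672 0.038]
stopper 0.66 [389. 323.] 206 [ 0.523 -0.53   0.05 ] [ 0.54  -0.525  0.038]
```

```bash
python3 - <<'E'
import cv2,numpy as np
a=cv2.imread("pics/top0.png"); b=cv2.imread("pics/side0.png")
a1=cv2.resize(a[150:260,90:450],None,fx=2.2,fy=2.2,interpolation=cv2.INTER_CUBIC)
b1=cv2.resize(b[100:340,150:450],None,fx=1.4,fy=1.4,interpolation=cv2.INTER_CUBIC)
o=np.zeros((a1.shape[0]+b1.shape[0],800,3),np.uint8); o[:a1.shape[0],:a1.shape[1]]=a1; o[a1.shape[0]:,:b1.shape[1]]=b1
c=cv2.resize(b[120:230,190:310],(376,336),interpolation=cv2.INTER_CUBIC); o[a1.shape[0]:,424:]=c
cv2.imwrite("pics/v0.png",o); print(o.shape)
E
```

```text
(578, 800, 3)
```

View pics/v0.png

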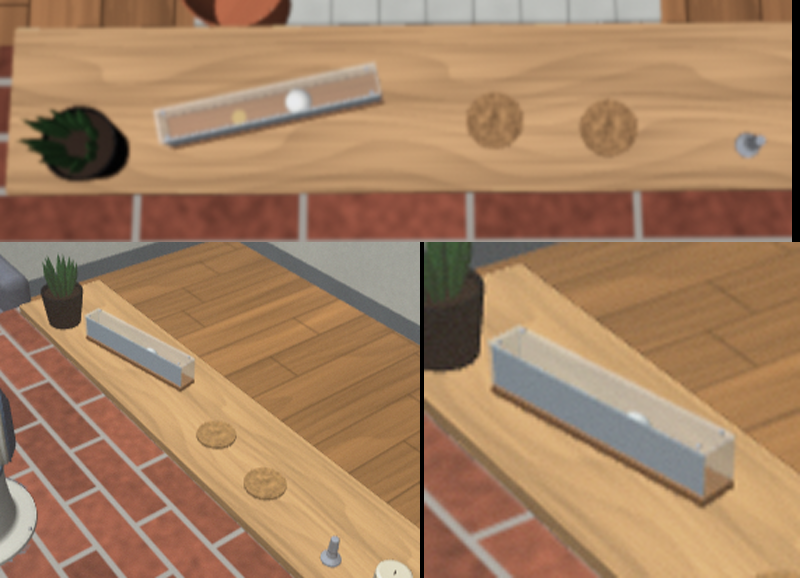

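The top view shows the case at the +y side with its brass disc at about (199,203) px and the ball at about (225,196) px. Case +y is therefore roughly world +y, with the print pane facing the robot. The coasters are in the middle, at about (315,204) and (367,208) px. Next I'll fit the exact poses.

```bash
cat > fit.py <<'E'
from h import *
p=bot.snapshot("top"); 
def best(l): return bot.silhouettes(p,l)[0]["pixels"]
c=cloud(p,cv2.dilate(best("case").astype(np.uint8),np.ones((5,5)))>0); q=c[abs(c[:,2]-.110)<.006]
r=cv2.minAreaRect(q[:,:2].astype(np.float32)); print("case rect",r,"n",len(q),"medz",np.median(q[:,2]))
b=cv2.boxPoints(r); e=max([b[1]-b[0],b[2]-b[1]],key=np.linalg.norm); e=e*np.sign(e[1]); yaw=np.arctan2(-e[0],e[1]); print("yaw case",yaw)
m=best("coasters").astype(np.uint8); n,_,st,ce=cv2.connectedComponentsWithStats(m); print(st[1:,4])
P=[]
for i in range(1,n):
    if st[i,4]>200: P.append(ray(p,ce[i],.038)); print("coaster",P[-1])
if len(P)==2:
    d=P[0]-P[1]; d*=np.sign(d[1]); print("mid",(P[0]+P[1])/2,"yaw",np.arctan2(-d[0],d[1]),np.linalg.norm(d))
h=p["color"].astype(int); print("ball",ray(p,(225,196),.065),"disc",ray(p,(198.6,203),.044))
E
python3 fit.py
```

```text
case rect ((0.5935872793197632, 0.2593601644039154), (0.05687813460826874, 0.3603866398334503), 12.110739707946777) n 1556 medz 0.11003918780910274
yaw case 0.21137233
[539 516]
coaster [ 0.57438382 -0.10615001  0.038     ]
coaster [ 0.560564   -0.29657744  0.038     ]
mid [ 0.56747391 -0.20136373  0.038     ] yaw -0.07244563663376627 0.19092824897452948
ball [0.6034266  0.21703745 0.065     ] disc [0.58196336 0.31624446 0.044     ]
```

>>> drive_tool(
  motion="-1 0.83 0 0 0 0 1; -1 0.83 0 0 0 0 1; 0 0 0 0 0 1 1; 0 0 0 0 0 1 1; 0 0 0 0 0 1 1; 0 0 0 0 0 1 1; 0 0 0 0 0 1 1; 0 0 0 0 0 1 1",
)

```text
clock: 1.62
position: [0.199, 0.6287, 0.2499]
tcp_rot: [-3.141, -0.0, 2.412]
ft_force: [-0.0, -0.6, 0.3]
gripper_width: 0.0854
grip_force: 0.0
```

>>> drive_tool(
  motion="0 0 0 0 0 1 1; 0 0 0 0 0 1 1; 0 0 0 0 0 1 1; 0 0 0 0 0 1 1; 0 0 0 0 0 1 1; 0 0 0 0 0 1 1; 0 0 0 0 0 1 1; 0 0 0 0 0 0.92 1",
)

```text
clock: 2.28
position: [0.1989, 0.6287, 0.25]
tcp_rot: [-3.142, 0.0, 1.778]
ft_force: [0.0, 0.3, 1.1]
gripper_width: 0.0854
grip_force: 0.0
```

```bash
cat > to.py <<'E'
import sys
from h import *
from scipy.spatial.transform import Rotation as Ro
s=bot.sense(); x,y,z,yaw=map(float,sys.argv[1:5])
R=Ro.from_euler("xyz",s["tcp_rot"]); T=Ro.from_euler("xyz",[np.pi,0,yaw])
print(s["clock"],np.round(s["position"],4),np.round(s["tcp_rot"],4),"F",np.round(s["ft_force"],1),round(s["gripper_width"],4),round(s["grip_force"],1))
print("shift units",(R.inv().apply(np.array([x,y,z])-s["position"])/.02).round(2),"turn units",((R.inv()*T).as_rotvec()/.08).round(2))
E
python3 to.py .5936 .2594 .25 1.782
```

```text
2.2833 [0.1989 0.6287 0.25  ] [-3.1416  0.      1.7781] F [0.  0.3 1.1] 0.0854 0.0
shift units [-22.13  15.51  -0.  ] turn units [-0.    0.   -0.05]
```

>>> drive_tool(
  motion="-0.92 0.65 0 0 0 0 1; -0.92 0.65 0 0 0 0 1; -0.92 0.65 0 0 0 0 1; -0.92 0.65 0 0 0 0 1; -0.92 0.65 0 0 0 0 1; -0.92 0.65 0 0 0 0 1; -0.92 0.65 0 0 0 0 1; -0.92 0.65 0 0 0 0 1",
)

```text
clock: 2.95
position: [0.3323, 0.5058, 0.2501]
tcp_rot: [3.141, -0.0, 1.782]
ft_force: [0.7, 0.8, 0.9]
gripper_width: 0.0856
grip_force: 0.0
```

>>> drive_tool(
  motion="-0.92 0.65 0 0 0 0 1; -0.92 0.65 0 0 0 0 1; -0.92 0.65 0 0 0 0 1; -0.92 0.65 0 0 0 0 1; -0.92 0.65 0 0 0 0 1; -0.92 0.65 0 0 0 0 1; -0.92 0.65 0 0 0 0 1; -0.92 0.65 0 0 0 0 1",
)

```text
clock: 3.62
position: [0.4648, 0.3837, 0.25]
tcp_rot: [3.142, -0.0, 1.782]
ft_force: [1.3, 1.1, 0.4]
gripper_width: 0.0854
grip_force: 0.0
```

>>> drive_tool(
  motion="-0.92 0.65 0 0 0 0 1; -0.92 0.65 0 0 0 0 1; -0.92 0.65 0 0 0 0 1; -0.92 0.65 0 0 0 0 1; -0.92 0.65 0 0 0 0 1; -0.92 0.65 0 0 0 0 1; -0.92 0.65 0 0 0 0 1; 0 0 0 0 0 0 1",
)

```text
clock: 4.28
position: [0.5828, 0.275, 0.2498]
tcp_rot: [3.141, 0.001, 1.78]
ft_force: [-0.7, -1.6, 1.2]
gripper_width: 0.0854
grip_force: 0.0
```

```bash
python3 to.py .5936 .2594 .088 1.782
```

```text
4.2833 [0.5828 0.275  0.2498] [3.1406e+00 8.0000e-04 1.7797e+00] F [-0.7 -1.6  1.2] 0.0854 0.0
shift units [-0.87  0.36  8.09] turn units [ 0.01  0.01 -0.03]
```

>>> drive_tool(
  motion="-0.87 0.36 0 0 0 0 1; 0 0 1 0 0 0 1; 0 0 1 0 0 0 1; 0 0 1 0 0 0 1; 0 0 1 0 0 0 1; 0 0 1 0 0 0 1; 0 0 1 0 0 0 1; 0 0 1 0 0 0 1",
)

```text
clock: 4.95
position: [0.5905, 0.2624, 0.1091]
tcp_rot: [3.141, -0.0, 1.782]
ft_force: [-0.8, 1.0, -0.3]
gripper_width: 0.0855
grip_force: 0.0
```

>>> drive_tool(
  motion="0 0 0.6 0 0 0 1; 0 0 0.4 0 0 0 1; 0 0 0 0 0 0 1",
)

```text
clock: 5.2
position: [0.5901, 0.2621, 0.0887]
tcp_rot: [-3.14, 0.0, 1.782]
ft_force: [0.2, 1.0, -0.7]
gripper_width: 0.0851
grip_force: 0.0
```

```bash
python3 to.py .5936 .2594 .088 1.782
```

```text
5.2 [0.5901 0.2621 0.0887] [-3.1396e+00  2.0000e-04  1.7823e+00] F [ 0.2  1.  -0.7] 0.0851 0.0
shift units [-0.17  0.14  0.03] turn units [-0.03  0.    0.  ]
```

>>> drive_tool(
  motion="-0.17 0.14 0 0 0 0 1; 0 0 0 0 0 0 0.8; 0 0 0 0 0 0 0.72; 0 0 0 0 0 0 0.66; 0 0 0 0 0 0 0.6; 0 0 0 0 0 0 0.4; 0 0 0 0 0 0 0.2; 0 0 0 0 0 0 0",
  squeeze=60,
)

```text
clock: 5.87
position: [0.5948, 0.2595, 0.091]
tcp_rot: [3.14, -0.0, 1.782]
ft_force: [0.4, -0.3, 6.7]
gripper_width: 0.0543
grip_force: 63.7
```

>>> drive_tool(
  motion="0 0 0 0 0 0 0; 0 0 0 0 0 0 0; 0 0 0 0 0 0 0; 0 0 0 0 0 0 0",
)

```text
clock: 6.2
position: [0.5948, 0.2595, 0.091]
tcp_rot: [3.14, -0.0, 1.782]
ft_force: [0.7, -1.4, 6.4]
gripper_width: 0.0544
grip_force: 63.7
```

>>> drive_tool(
  motion="0 0 -0.1 0 0 0 0; 0 0 -0.3 0 0 0 0; 0 0 -0.5 0 0 0 0; 0 0 -0.5 0 0 0 0; 0 0 -0.5 0 0 0 0; 0 0 -0.4 0 0 0 0; 0 0 -0.2 0 0 0 0; 0 0 0 0 0 0 0",
)

```text
clock: 6.87
position: [0.5948, 0.2596, 0.1414]
tcp_rot: [3.14, -0.0, 1.782]
ft_force: [0.2, 0.4, -5.8]
gripper_width: 0.0541
grip_force: 64.3
```

```bash
cat > look.py <<'E'
import sys
from h import *
p=bot.snapshot("top"); cv2.imwrite("pics/t%s.png"%sys.argv[1],p["color"][:,:,::-1])
q=bot.snapshot("side"); cv2.imwrite("pics/s%s.png"%sys.argv[1],q["color"][:,:,::-1])
s=bot.sense(); c=np.array(s["position"]); print(c, proj(p,c), proj(q,c))
f=lambda i,k:cv2.resize(cv2.getRectSubPix(i["color"][:,:,::-1].copy(),(130,100),tuple(map(float,k))),(400,308),interpolation=cv2.INTER_CUBIC)
cv2.imwrite("pics/v%s.png"%sys.argv[1],np.hstack([f(p,proj(p,c)),f(q,proj(q,c))]))
E
python3 look.py 1; python3 to.py .5675 -.2014 .138 1.498
```

```text
[0.59413539 0.25937451 0.139977  ] [209.5459118  194.78309943] [247.80548649 160.0864816 ]
6.9667 [0.5941 0.2594 0.14  ] [-3.1416 -0.      1.7822] F [-0.2  0.2 -6. ] 0.0543 64.3
shift units [-22.25  -6.14   0.1 ] turn units [-0.    0.    3.55]
```

View pics/v1.png

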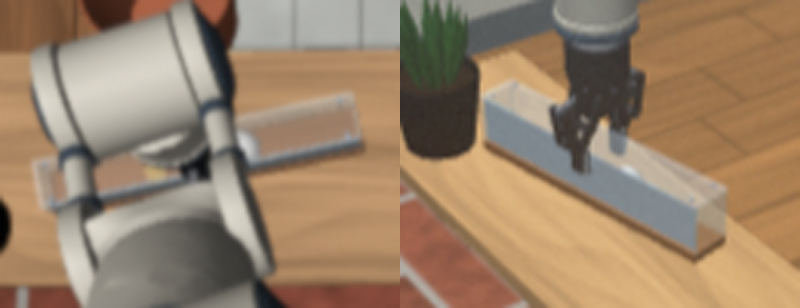

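The arm hides the middle of the case here: the ball is near (250,145) in the left view, and the disc sits between the links at about (155,170). I'll carry the case over the coasters and tilt it there.

>>> drive_tool(
  motion="-0.15 -0.04 0 0 0 0 0; -0.3 -0.08 0 0 0 0 0; -0.45 -0.125 0 0 0 0 0; -0.6 -0.165 0 0 0 0 0; -0.6 -0.165 0 0 0 0 0; -0.6 -0.165 0 0 0 0 0; -0.6 -0.165 0 0 0 0 0; -0.6 -0.165 0 0 0 0 0",
)

```text
clock: 7.63
position: [0.5896, 0.177, 0.14]
tcp_rot: [3.142, 0.0, 1.782]
ft_force: [1.3, -0.1, -5.2]
gripper_width: 0.0545
grip_force: 64.3
```

>>> drive_tool(
  motion="-0.6 -0.165 0 0 0 0 0; -0.6 -0.165 0 0 0 0 0; -0.6 -0.165 0 0 0 0 0; -0.6 -0.165 0 0 0 0 0; -0.6 -0.165 0 0 0 0 0; -0.6 -0.165 0 0 0 0 0; -0.6 -0.165 0 0 0 0 0; -0.6 -0.165 0 0 0 0 0",
)

```text
clock: 8.3
position: [0.5839, 0.078, 0.14]
tcp_rot: [3.142, 0.0, 1.782]
ft_force: [0.1, -0.3, -5.4]
gripper_width: 0.0543
grip_force: 64.3
```

>>> drive_tool(
  motion="-0.6 -0.165 0 0 0 0 0; -0.6 -0.165 0 0 0 0 0; -0.6 -0.165 0 0 0 0 0; -0.6 -0.165 0 0 0 0 0; -0.6 -0.165 0 0 0 0 0; -0.6 -0.165 0 0 0 0 0; -0.6 -0.165 0 0 0 0 0; -0.6 -0.165 0 0 0 0 0",
)

```text
clock: 8.97
position: [0.5783, -0.0214, 0.14]
tcp_rot: [3.142, 0.0, 1.782]
ft_force: [0.2, -0.2, -4.9]
gripper_width: 0.0547
grip_force: 64.3
```

>>> drive_tool(
  motion="-0.6 -0.165 0 0 0 0 0; -0.6 -0.165 0 0 0 0 0; -0.6 -0.165 0 0 0 0 0; -0.6 -0.165 0 0 0 0 0; -0.6 -0.165 0 0 0 0 0; -0.6 -0.165 0 0 0 0 0; -0.6 -0.165 0 0 0 0 0; -0.6 -0.165 0 0 0 0 0",
)

```text
clock: 9.63
position: [0.5726, -0.1208, 0.14]
tcp_rot: [-3.142, -0.0, 1.782]
ft_force: [0.2, 0.0, -5.1]
gripper_width: 0.0544
grip_force: 64.3
```

>>> drive_tool(
  motion="-0.6 -0.165 0 0 0 0 0; -0.6 -0.165 0 0 0 0 0; -0.6 -0.165 0 0 0 0 0; -0.6 -0.165 0 0 0 0 0; -0.6 -0.165 0 0 0 0 0; -0.45 -0.125 0 0 0 0 0; -0.3 -0.08 0 0 0 0 0; -0.15 -0.04 0 0 0 0 0",
)

```text
clock: 10.3
position: [0.5681, -0.2013, 0.14]
tcp_rot: [3.142, 0.0, 1.782]
ft_force: [-0.2, -0.9, -5.7]
gripper_width: 0.0543
grip_force: 64.3
```

```bash
python3 to.py .5675 -.2014 .140 1.498
```

```text
10.3 [ 0.5681 -0.2013  0.14  ] [3.1416e+00 1.0000e-04 1.7816e+00] F [-0.2 -0.9 -5.7] 0.0543 64.3
shift units [ 0.   -0.03 -0.  ] turn units [0.   0.   3.54]
```

Now I'll turn the case to the coaster line, wait for the ball to settle, and look.

>>> drive_tool(
  motion="0 0 0 0 0 0.24 0; 0 0 0 0 0 0.5 0; 0 0 0 0 0 0.6 0; 0 0 0 0 0 0.6 0; 0 0 0 0 0 0.6 0; 0 0 0 0 0 0.6 0; 0 0 0 0 0 0.4 0; 0 0 0 0 0 0 0",
)

```text
clock: 10.97
position: [0.5682, -0.1996, 0.14]
tcp_rot: [-3.141, -0.0, 1.497]
ft_force: [-0.0, 0.4, -4.4]
gripper_width: 0.0543
grip_force: 64.3
```

>>> drive_tool(
  motion="0 0 0 0 0 0 0; 0 0 0 0 0 0 0; 0 0 0 0 0 0 0; 0 0 0 0 0 0 0",
)

```text
clock: 11.3
position: [0.5681, -0.2002, 0.14]
tcp_rot: [-3.142, -0.0, 1.5]
ft_force: [0.5, 0.5, -5.2]
gripper_width: 0.0546
grip_force: 64.3
```

```bash
python3 look.py 2; python3 to.py .5675 -.2014 .140 1.498
```

```text
[ 0.56810327 -0.20027085  0.1399786 ] [344.26251442 201.42505013] [323.21040438 229.09826759]
11.4 [ 0.5681 -0.2003  0.14  ] [-3.1416 -0.      1.4992] F [ 0.1 -0.4 -4.5] 0.0542 64.3
shift units [-0.06 -0.03 -0.  ] turn units [-0.   -0.    0.02]
```

View pics/v2.png

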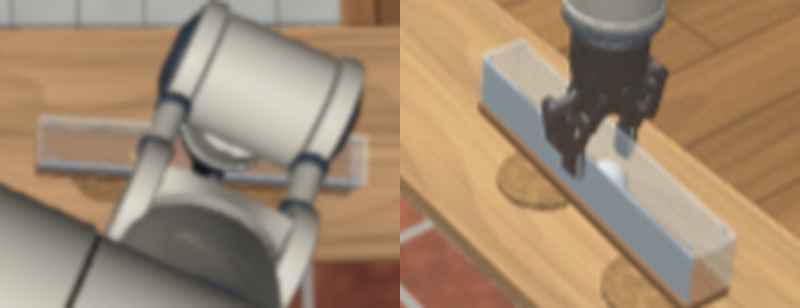

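In the left view the arm's left link covers where the disc would be, at about (146,150). In the right view the ball shows at about (610,175), and that whole side of the case is clear. Either facing is allowed, so I'll turn the case half round to put the disc on the visible side, after checking joint 6 has room.

```bash
python3 - <<'E'
from h import *
s=bot.sense(); print(np.round(s["joint_pos"],3))
import pathlib
E
cat > ball.py <<'E'
from h import *
from scipy.spatial.transform import Rotation as Ro
def ball(name,sgn,dbg=False):
    p=bot.snapshot(name); s=bot.sense(); R=Ro.from_euler("xyz",s["tcp_rot"]); c=np.array(s["position"])
    # case frame: tool x = +-case y, tool y=+-case x, tool z = -case z; underside 61 mm below TCP
    yax=sgn*R.apply([1,0,0]); up=-R.apply([0,0,1])
    S=np.arange(-.155,.156,.001); im=p["color"].astype(float)
    w=((im.min(2)>175)&(im.max(2)-im.min(2)<25)).astype(np.uint8)
    T=np.array([proj(p,c+up*(-.061+.03535)+yax*a) for a in S])
    yy,xx=np.mgrid[:420,:560]; 
    near=np.zeros_like(w); cv2.polylines(near,[T.round().astype(np.int32)],False,1,9)
    n,l,st,ce=cv2.connectedComponentsWithStats(w&near)
    out=[]
    for i in range(1,n):
        if st[i,4]>=6: out.append((int(st[i,4]),round((S[np.argmin(((T-ce[i])**2).sum(1))]-.060)*1000),ce[i].round(1).tolist()))
    tilt=np.arcsin(-yax[2]); print(round(s["clock"],2),name,"tilt(+=+y down)",round(tilt,4),"blobs(area,mm from disc,px)",sorted(out)[::-1][:4])
    return p
if __name__=="__main__":
    import sys
    for n in ("side","top"): ball(n,float(sys.argv[1]))
E
python3 ball.py 1
```

```text
[-0.438  0.584  1.523  0.     1.034 -0.366]
11.45 side tilt(+=+y down) -0.0 blobs(area,mm from disc,px) [(38, -71, [327.2, 234.9])]
11.5 top tilt(+=+y down) 0.0 blobs(area,mm from disc,px) []
```

>>> drive_tool(
  motion="0 0 0 0 0 0.3 0; 0 0 0 0 0 0.65 0; 0 0 0 0 0 0.65 0; 0 0 0 0 0 0.65 0; 0 0 0 0 0 0.65 0; 0 0 0 0 0 0.65 0; 0 0 0 0 0 0.65 0; 0 0 0 0 0 0.65 0",
)

```text
clock: 12.17
position: [0.5681, -0.2003, 0.14]
tcp_rot: [-3.142, -0.0, 1.107]
ft_force: [-0.1, -0.2, -4.9]
gripper_width: 0.0544
grip_force: 64.2
```

>>> drive_tool(
  motion="0 0 0 0 0 0.65 0; 0 0 0 0 0 0.65 0; 0 0 0 0 0 0.65 0; 0 0 0 0 0 0.65 0; 0 0 0 0 0 0.65 0; 0 0 0 0 0 0.65 0; 0 0 0 0 0 0.65 0; 0 0 0 0 0 0.65 0",
)

```text
clock: 12.83
position: [0.5681, -0.2004, 0.14]
tcp_rot: [3.142, -0.0, 0.691]
ft_force: [0.4, 0.6, -4.1]
gripper_width: 0.0546
grip_force: 64.2
```

```bash
python3 ball.py 1; python3 to.py .5675 -.2014 .140 -1.643
```

```text
12.88 side tilt(+=+y down) 0.0 blobs(area,mm from disc,px) [(104, -83, [320.7, 239.9])]
12.93 top tilt(+=+y down) 0.0 blobs(area,mm from disc,px) [(62, -215, [374.4, 237.0]), (31, -91, [349.4, 209.0])]
12.9333 [ 0.5681 -0.2003  0.14  ] [3.1416 0.     0.6927] F [ 0.8  0.1 -6.1] 0.0545 64.3
shift units [-0.06  0.02  0.  ] turn units [ 0.  -0.  29.2]
```

>>> drive_tool(
  motion="0 0 0 0 0 0.65 0; 0 0 0 0 0 0.65 0; 0 0 0 0 0 0.65 0; 0 0 0 0 0 0.65 0; 0 0 0 0 0 0.65 0; 0 0 0 0 0 0.65 0; 0 0 0 0 0 0.65 0; 0 0 0 0 0 0.65 0",
)

```text
clock: 13.6
position: [0.5681, -0.2003, 0.14]
tcp_rot: [3.142, -0.0, 0.278]
ft_force: [0.7, 0.1, -5.3]
gripper_width: 0.0547
grip_force: 64.2
```

>>> drive_tool(
  motion="0 0 0 0 0 0.65 0; 0 0 0 0 0 0.65 0; 0 0 0 0 0 0.65 0; 0 0 0 0 0 0.65 0; 0 0 0 0 0 0.65 0; 0 0 0 0 0 0.65 0; 0 0 0 0 0 0.65 0; 0 0 0 0 0 0.65 0",
)

```text
clock: 14.27
position: [0.5681, -0.2003, 0.14]
tcp_rot: [3.142, -0.0, -0.138]
ft_force: [-0.4, 0.2, -5.7]
gripper_width: 0.0546
grip_force: 64.2
```

>>> drive_tool(
  motion="0 0 0 0 0 0.65 0; 0 0 0 0 0 0.65 0; 0 0 0 0 0 0.65 0; 0 0 0 0 0 0.65 0; 0 0 0 0 0 0.65 0; 0 0 0 0 0 0.65 0; 0 0 0 0 0 0.65 0; 0 0 0 0 0 0.65 0",
)

```text
clock: 14.93
position: [0.5681, -0.2003, 0.14]
tcp_rot: [-3.142, -0.0, -0.554]
ft_force: [0.6, 0.1, -5.4]
gripper_width: 0.0541
grip_force: 64.2
```

>>> drive_tool(
  motion="0 0 0 0 0 0.65 0; 0 0 0 0 0 0.65 0; 0 0 0 0 0 0.65 0; 0 0 0 0 0 0.65 0; 0 0 0 0 0 0.65 0; 0 0 0 0 0 0.65 0; 0 0 0 0 0 0.65 0; 0 0 0 0 0 0.65 0",
)

```text
clock: 15.6
position: [0.5681, -0.2003, 0.14]
tcp_rot: [3.142, 0.0, -0.97]
ft_force: [0.3, -0.2, -5.6]
gripper_width: 0.0544
grip_force: 64.2
```

>>> drive_tool(
  motion="0 0 0 0 0 0.65 0; 0 0 0 0 0 0.65 0; 0 0 0 0 0 0.65 0; 0 0 0 0 0 0.65 0; 0 0 0 0 0 0.65 0; 0 0 0 0 0 0.65 0; 0 0 0 0 0 0.65 0; 0 0 0 0 0 0.65 0",
)

```text
clock: 16.27
position: [0.5681, -0.2003, 0.14]
tcp_rot: [-3.142, -0.0, -1.386]
ft_force: [0.2, -0.7, -5.8]
gripper_width: 0.0543
grip_force: 64.2
```

>>> drive_tool(
  motion="0 0 0 0 0 0.65 0; 0 0 0 0 0 0.65 0; 0 0 0 0 0 0.65 0; 0 0 0 0 0 0.65 0; 0 0 0 0 0 0.45 0; 0 0 0 0 0 0.15 0; 0 0 0 0 0 0 0; 0 0 0 0 0 0 0",
)

```text
clock: 16.93
position: [0.5681, -0.2003, 0.14]
tcp_rot: [-3.142, -0.0, -1.639]
ft_force: [-0.2, -1.3, -5.5]
gripper_width: 0.0544
grip_force: 64.3
```

```bash
python3 ball.py 1; python3 look.py 3; python3 to.py .5675 -.2014 .140 -1.643
```

```text
16.98 side tilt(+=+y down) 0.0 blobs(area,mm from disc,px) [(21, -85, [320.3, 228.4])]
17.03 top tilt(+=+y down) -0.0 blobs(area,mm from disc,px) [(31, -80, [337.2, 203.5])]
[ 0.56813951 -0.20032229  0.13998608] [344.27768588 201.41408231] [323.23033948 229.10090458]
17.1333 [ 0.5681 -0.2003  0.14  ] [-3.1415 -0.     -1.6403] F [ 0.4  0.3 -5.1] 0.0545 64.3
shift units [ 0.06  0.03 -0.  ] turn units [-0.   -0.    0.03]
```

View pics/v3.png

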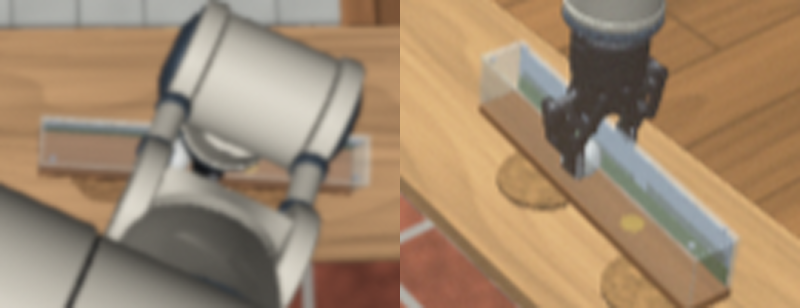

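The right view now shows the brass disc clearly at about (632,223), with the ball part-hidden behind the near finger at about (592,155), roughly 85 mm short of the disc. First small tip, with the +y end down by 0.03 rad.

>>> drive_tool(
  motion="0 0 0 0 -0.375 0 0; 0 0 0 0 0 0 0; 0 0 0 0 0 0 0; 0 0 0 0 0 0 0; 0 0 0 0 0 0 0; 0 0 0 0 0 0 0; 0 0 0 0 0.375 0 0; 0 0 0 0 0 0 0",
)

```text
clock: 17.8
position: [0.5681, -0.1999, 0.14]
tcp_rot: [3.141, -0.002, -1.64]
ft_force: [1.6, 0.8, -4.9]
gripper_width: 0.0545
grip_force: 64.3
```

```bash
python3 -c "
from ball import *
for i in range(6): ball('side',1)"
```

```text
17.85 side tilt(+=+y down) 0.0 blobs(area,mm from disc,px) [(79, -55, [324.3, 235.2])]
17.9 side tilt(+=+y down) 0.0006 blobs(area,mm from disc,px) [(78, -50, [325.3, 236.1])]
17.95 side tilt(+=+y down) 0.0007 blobs(area,mm from disc,px) [(79, -45, [326.3, 237.0])]
18.0 side tilt(+=+y down) 0.0006 blobs(area,mm from disc,px) [(77, -41, [327.2, 238.0])]
18.05 side tilt(+=+y down) 0.0005 blobs(area,mm from disc,px) [(78, -37, [327.9, 238.7])]
18.1 side tilt(+=+y down) 0.0004 blobs(area,mm from disc,px) [(79, -33, [328.7, 239.5])]
```

```bash
python3 -c "
from ball import *
for i in range(4): ball('side',1)"
```

```text
18.15 side tilt(+=+y down) 0.0003 blobs(area,mm from disc,px) [(80, -29, [329.5, 240.3])]
18.2 side tilt(+=+y down) 0.0002 blobs(area,mm from disc,px) [(78, -25, [330.2, 241.0])]
18.25 side tilt(+=+y down) 0.0002 blobs(area,mm from disc,px) [(79, -21, [330.9, 241.6])]
18.3 side tilt(+=+y down) 0.0001 blobs(area,mm from disc,px) [(80, -18, [331.6, 242.4])]
```

It's overshooting a little, so I'll brake with a small counter-tip.

>>> drive_tool(
  motion="0 0 0 0 0.18 0 0; 0 0 0 0 0 0 0; 0 0 0 0 0 0 0; 0 0 0 0 0 0 0; 0 0 0 0 0 0 0; 0 0 0 0 -0.18 0 0",
)

```text
clock: 18.8
position: [0.5681, -0.2, 0.14]
tcp_rot: [3.142, 0.0, -1.641]
ft_force: [0.8, 0.1, -5.0]
gripper_width: 0.0541
grip_force: 64.3
```

```bash
python3 -c "
from ball import *
for i in range(7): ball('side',1)"
```

```text
18.85 side tilt(+=+y down) 0.002 blobs(area,mm from disc,px) [(84, -2, [334.7, 245.3])]
18.9 side tilt(+=+y down) 0.0009 blobs(area,mm from disc,px) [(81, -3, [334.5, 245.2])]
18.95 side tilt(+=+y down) 0.0004 blobs(area,mm from disc,px) [(81, -3, [334.4, 245.2])]
19.0 side tilt(+=+y down) 0.0001 blobs(area,mm from disc,px) [(82, -3, [334.6, 245.2])]
19.05 side tilt(+=+y down) -0.0 blobs(area,mm from disc,px) [(82, -3, [334.5, 245.1])]
19.1 side tilt(+=+y down) -0.0 blobs(area,mm from disc,px) [(82, -3, [334.4, 245.1])]
19.15 side tilt(+=+y down) -0.0001 blobs(area,mm from disc,px) [(82, -3, [334.5, 245.1])]
```

The ball has stopped at about the disc. I'll hold for over two seconds, then check for detection bias.

>>> drive_tool(
  motion="0 0 0 0 0 0 0; 0 0 0 0 0 0 0; 0 0 0 0 0 0 0; 0 0 0 0 0 0 0; 0 0 0 0 0 0 0; 0 0 0 0 0 0 0; 0 0 0 0 0 0 0; 0 0 0 0 0 0 0",
)

```text
clock: 19.82
position: [0.5681, -0.2003, 0.14]
tcp_rot: [-3.142, -0.0, -1.641]
ft_force: [-0.3, -0.3, -5.2]
gripper_width: 0.0545
grip_force: 64.3
```

>>> drive_tool(
  motion="0 0 0 0 0 0 0; 0 0 0 0 0 0 0; 0 0 0 0 0 0 0; 0 0 0 0 0 0 0; 0 0 0 0 0 0 0; 0 0 0 0 0 0 0; 0 0 0 0 0 0 0; 0 0 0 0 0 0 0",
)

```text
clock: 20.48
position: [0.5681, -0.2003, 0.14]
tcp_rot: [3.142, -0.0, -1.641]
ft_force: [0.5, -0.7, -5.5]
gripper_width: 0.0545
grip_force: 64.3
```

>>> drive_tool(
  motion="0 0 0 0 0 0 0; 0 0 0 0 0 0 0; 0 0 0 0 0 0 0; 0 0 0 0 0 0 0; 0 0 0 0 0 0 0; 0 0 0 0 0 0 0; 0 0 0 0 0 0 0; 0 0 0 0 0 0 0",
)

```text
clock: 21.15
position: [0.5681, -0.2003, 0.14]
tcp_rot: [-3.142, -0.0, -1.641]
ft_force: [0.4, 0.4, -4.9]
gripper_width: 0.0547
grip_force: 64.3
```

```bash
python3 - <<'E'
from ball import *
p=ball("side",1); s=bot.sense(); R=Ro.from_euler("xyz",s["tcp_rot"]); c=np.array(s["position"])
pt=lambda x,y,z: proj(p,c+R.apply([1,0,0])*y+R.apply([0,0,-1])*(z-.061))
a=cv2.imread("pics/s3.png"); h=cv2.cvtColor(a,cv2.COLOR_BGR2HSV)
d=pt(0,.06,.014); print("pred disc",d,"mm step",pt(0,.061,.014)-d,"pred ball",pt(0,.06,.03535))
for q in (10,14,18,22):
  pass
sub=a[240:262,322:346].astype(int); y=(sub[:,:,1]-sub[:,:,0]); t=np.percentile(y,90); v,u=np.nonzero(y>=t); w=y[v,u]-t+1; print("yellow centroid",322+(u*w).sum()/w.sum(),240+(v*w).sum()/w.sum(), y.max(),t,np.std(u),np.std(v))
im=np.hstack([cv2.resize(a[225:270,310:360],(400,360),interpolation=cv2.INTER_CUBIC),cv2.resize(p["color"][225:270,310:360,::-1],(400,360),interpolation=cv2.INTER_CUBIC)])
cv2.imwrite("pics/v4.png",im)
E
python3 to.py .5675 -.2014 .140 -1.643
```

```text
21.2 side tilt(+=+y down) -0.0 blobs(area,mm from disc,px) [(82, -3, [334.6, 245.1])]
pred disc [333.68869035 251.65183192] mm step [0.19832284 0.19189393] pred ball [334.30881052 246.52546146]
yellow centroid 332.4639175257732 252.7298969072165 69 51.0 5.1162078720862985 3.8609667794322307
21.2 [ 0.5681 -0.2003  0.14  ] [ 3.1416 -0.     -1.641 ] F [-0.4  0.1 -4.6] 0.0544 64.3
shift units [ 0.06  0.03 -0.  ] turn units [ 0.   -0.    0.03]
```

View pics/v4.png

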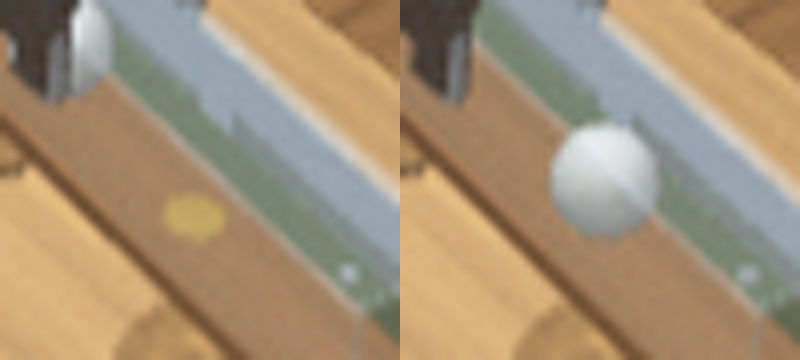

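The disc (left view, about (195,217)) and the stopped ball (right view, about (604,181)) put the ball about 3.5 mm from the disc's centre. It has been still for 2.3 s, so I'll lower gently.

>>> drive_tool(
  motion="0.02 0.01 0.1 0 0 0 0; 0.02 0.01 0.2 0 0 0.03 0; 0.02 0.01 0.3 0 0 0 0; 0 0 0.3 0 0 0 0; 0 0 0.3 0 0 0 0; 0 0 0.3 0 0 0 0; 0 0 0.2 0 0 0 0; 0 0 0.1 0 0 0 0",
)

```text
clock: 21.87
position: [0.5671, -0.2013, 0.103]
tcp_rot: [3.141, 0.0, -1.643]
ft_force: [0.0, 0.8, -4.7]
gripper_width: 0.0544
grip_force: 64.3
```

>>> drive_tool(
  motion="0 0 0.06 0 0 0 0; 0 0 0.05 0 0 0 0; 0 0 0.04 0 0 0 0; 0 0 0.03 0 0 0 0; 0 0 0 0 0 0 0; 0 0 0 0 0 0 0",
)

```text
clock: 22.37
position: [0.5675, -0.2015, 0.1005]
tcp_rot: [-3.141, -0.0, -1.643]
ft_force: [-0.4, -0.3, -5.7]
gripper_width: 0.0541
grip_force: 64.3
```

```bash
python3 ball.py 1; python3 to.py .5675 -.2014 .099 -1.643
```

```text
22.42 side tilt(+=+y down) -0.0001 blobs(area,mm from disc,px) [(82, -2, [333.7, 254.9])]
22.47 top tilt(+=+y down) -0.0001 blobs(area,mm from disc,px) [(20, 9, [360.9, 208.6]), (19, -81, [335.7, 207.6]), (7, -114, [326.3, 208.6])]
22.4667 [ 0.5675 -0.2015  0.1005] [-3.1413e+00 -1.0000e-04 -1.6433e+00] F [-0.6 -0.1 -5.2] 0.0544 64.3
shift units [-0.    0.    0.08] turn units [-0. -0. -0.]
```

>>> drive_tool(
  motion="0 0 0.03 0 0 0 0; 0 0 0.03 0 0 0 0; 0 0 0.03 0 0 0 0; 0 0 0 0 0 0 0; 0 0 0 0 0 0 0",
)

```text
clock: 22.88
position: [0.5675, -0.2015, 0.099]
tcp_rot: [-3.141, -0.0, -1.643]
ft_force: [-2.0, 1.0, 5.8]
gripper_width: 0.054
grip_force: 65.3
```

>>> drive_tool(
  motion="0 0 -0.02 0 0 0 0; 0 0 0 0 0 0 0.6; 0 0 0 0 0 0 0.66; 0 0 0 0 0 0 0.7; 0 0 0 0 0 0 0.78; 0 0 0 0 0 0 0.88; 0 0 0 0 0 0 1; 0 0 0 0 0 0 1",
  squeeze=20,
)

```text
clock: 23.55
position: [0.5675, -0.2015, 0.099]
tcp_rot: [-3.142, -0.0, -1.643]
ft_force: [-0.2, -0.2, -0.2]
gripper_width: 0.0858
grip_force: 0.0
```

```bash
python3 ball.py 1; python3 to.py .5675 -.2014 .099 -1.643
```

```text
23.6 side tilt(+=+y down) -0.0 blobs(area,mm from disc,px) [(82, -3, [333.5, 255.3])]
23.65 top tilt(+=+y down) -0.0 blobs(area,mm from disc,px) [(20, 9, [360.9, 208.6]), (20, -80, [335.8, 207.8]), (8, -113, [326.6, 208.6])]
23.65 [ 0.5674 -0.2015  0.099 ] [-3.1415 -0.     -1.6434] F [0.2 0.5 0.9] 0.0856 0.0
shift units [-0. -0. -0.] turn units [-0.   -0.   -0.01]
```

Released with the ball unmoved. I'll retreat straight up, then clear to the +y side for a final look.

>>> drive_tool(
  motion="0 0 -0.3 0 0 0 1; 0 0 -0.6 0 0 0 1; 0 0 -1 0 0 0 1; 0 0 -1 0 0 0 1; 0 0 -1 0 0 0 1; 0 0 -1 0 0 0 1; 0 0 -1 0 0 0 1; 0 0 -1 0 0 0 1",
)

```text
clock: 24.32
position: [0.5673, -0.2014, 0.2385]
tcp_rot: [-3.141, -0.0, -1.643]
ft_force: [-0.7, -0.1, -0.4]
gripper_width: 0.0852
grip_force: 0.0
```

>>> drive_tool(
  motion="-1 0 0 0 0 0 1; -1 0 0 0 0 0 1; -1 0 0 0 0 0 1; -1 0 0 0 0 0 1; -1 0 0 0 0 0 1; -1 0 0 0 0 0 1; -1 0 0 0 0 0 1; -1 0 0 0 0 0 1",
)

```text
clock: 24.98
position: [0.5789, -0.0409, 0.2375]
tcp_rot: [-3.141, -0.0, -1.643]
ft_force: [-0.2, 1.1, 0.0]
gripper_width: 0.0852
grip_force: 0.0
```

>>> drive_tool(
  motion="-1 0 0 0 0 0 1; -1 0 0 0 0 0 1; -1 0 0 0 0 0 1; -1 0 0 0 0 0 1; -1 0 0 0 0 0 1; -1 0 0 0 0 0 1; -1 0 0 0 0 0 1; 0 0 0 0 0 0 1",
)

```text
clock: 25.65
position: [0.5813, 0.0572, 0.2377]
tcp_rot: [-3.135, 0.064, -1.573]
ft_force: [-0.1, 0.4, 0.3]
gripper_width: 0.0855
grip_force: 0.0
```

```bash
python3 fit.py; python3 - <<'E'
from h import *
p=bot.snapshot("top"); q=bot.snapshot("side"); print(bot.sense()["clock"])
a=cv2.resize(p["color"][170:240,290:410,::-1],(400,233),interpolation=cv2.INTER_CUBIC)
b=cv2.resize(q["color"][190:290,270:390,::-1],(400,333),interpolation=cv2.INTER_CUBIC)
o=np.zeros((333,800,3),np.uint8);o[:233,:400]=a;o[:,400:]=b;cv2.imwrite("pics/v5.png",o)
E
```

```text
case rect ((0.5658270120620728, -0.21989846229553223), (0.32605716586112976, 0.056369587779045105), 86.04051971435547) n 356 medz 0.11424413053245897
yaw case -0.069106005
[96 80]
ball [0.6034266  0.21703745 0.065     ] disc [0.58196336 0.31624446 0.044     ]
25.9
```

View pics/v5.png

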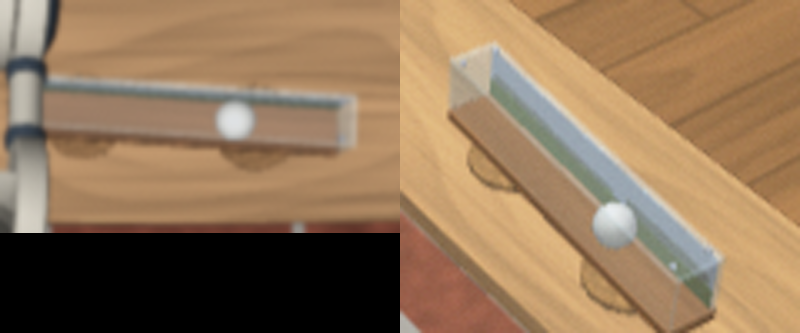

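The case lies flat across both coasters, with the ball on the disc at (235,121) in the left view and (614,225) in the right. The fit agrees with the coaster line to within about 2 mm, so I'm handing it in.

```bash
python3 -c "
from rig import bot
print(bot.finish_job())"
```

```text
the job is handed in; nothing more can be done
None
```

I handed the job in at about 26 s, with the case released flat and centred on the coasters to within about 2 mm, turned end for end, and the ball on the brass disc, about 3.5 mm off its centre when measured before lowering, after 2.3 s still in the air.

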